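# Set a tilting whetstone holder against its play and lean the stone on it

## Task

Get the tilting whetstone holder ready for sharpening the chef's knife. Its prop now stands too steep and its drive has play: with the knob run the prop back until its brass pointer is at least half a centimetre past the line of the red clip on the flatter side, then bring it up to the line from that side, so that the drive pin bears on the end of its slot nearer the lip and the stone cannot push the prop back. Then gently lay the bench stone in the holder, lower end against the black lip and underside leaning on the roller, centred and straight, let go, and leave the other things on the worktop where they stand.

Things in the scene. Friction and masses are not known exactly. Their poses are not given: they have to be found in the camera images.
- holder: tilting whetstone holder stuck to the worktop: grey-painted bed 230 x 96 mm, top 14 mm high, with a grey gear case at its right (x -33 to 33, y -134 to -66 mm, 38 mm high). Origin: centre of the bed on the worktop; x points from the low end (black lip) to the high end, z up. A stone leant right rises at 19 to 23 degrees, its middle 8 mm to the lip side of the origin, at y = 0
- lip (a point): foot of the black lip's inner face, mid width, on the rubber pad that carries the stone's lower edge (15.5 mm above the worktop, at x = -103, y = 0 mm in the holder's frame). The lip rises 12.5 mm above the pad; side cheeks as high run 27 mm from it towards +x, 68 mm apart for the 51 mm wide stone
- knob (a joint): angle of the round black knob (47 mm across, upright axis, stiff: about 0.14 N m, stays where left), 0 at the start, growing counter-clockwise seen from above; limits -2.7 and +0.5. Counter-clockwise drives the drive pin towards the lip (steeper), clockwise away from it (flatter), 18 mm per rad; the prop follows only once the pin has reached the end of its slot
- knob_grip (a point): point on the knob's axis, 58 mm above the worktop, half way up the knob (from 38 to 74 mm high); at x = 0, y = -100 mm in the holder's frame
- prop: the prop: dark steel carriage sliding along the holder's x on two rods, with two 44 mm wide cheeks that carry the roller; slides with about 0.5 N of friction, so the leaning stone pushes it away from the lip as far as the drive pin lets it. Its axes are parallel to the holder's; it starts near x = 14 mm in the holder's frame
- roller: steel roller, 12 mm thick, 38 mm long, turning freely in the prop; origin at the middle of its axis, straight above the prop's origin, 58.5 mm above the worktop; the stone leans on it
- drive_pin (a point): top of the 6 mm brass drive pin, moved by the knob; it stands in a 12 mm long slot (6 mm of play) in the prop's right-hand ear. In the prop's frame its x is 48 mm in mid slot, 45 mm when it pushes the prop towards the lip, 51 mm when it pushes it away
- pointer (a point): tip of the thin brass pointer on the prop's left (+y) side, over the scale bar; its x in the holder's frame is that of the prop and roller axis
- red_clip: small red index clip (14 mm wide) clamped on the scale bar; its axes are parallel to the holder's and its origin has the x of its line
- clip_line (a point): middle of the white line on top of the red clip, where the pointer must stand; it lies 6 to 32 mm farther from the lip than the pointer does at the start
- stone: bench whetstone, 203 x 51 x 25 mm, about 0.6 kg, orange-brown above, dark grey below, lying flat on the worktop; origin at the centre of its underside, x along its length, z up
- stone_mid (a point): the middle of the stone's block
- tuna_tin: flat tuna tin, 86 mm across, 40 mm high, near the knob side of the holder; bystander, origin under its centre
- kitchen_timer: red round kitchen timer, 66 mm across, 67 mm high, close beside the stone; bystander, origin under its centre
- pepper_mill: dark wooden pepper mill, 58 mm across, 170 mm high; bystander, origin under its centre
- mug_blue: white mug with dark spots, 82 mm across, 91 mm high, handle on its y side; bystander, origin under its centre
- tomato_tin: tomato tin, 75 mm across, 110 mm high; bystander, origin under its centre
- honey_jar: honey jar with a red cap, 65 mm across, 100 mm high; bystander, origin under its centre
- peeler: white peeler lying on the worktop, 170 x 25 x 18 mm, long in its x; bystander, origin under its centre

How it is judged:
On the way, in this order (a step that is already met when the one before it is completed fails the run):
1. the prop is run back past the line: the pointer stands at least 4 mm beyond the red clip's line on the flatter side (away from the lip) (x of pointer in the frame of red_clip above 0.004 m), for 0.1 s.
2. the pointer is brought up to the line within 2.5 mm with the drive pin at the lip end of its slot (play taken up), while the stone is not on the roller (x of pointer in the frame of red_clip between -0.0025 and 0.0025 m and x of drive_pin in the frame of prop below 0.0465 m and contact force between stone and roller below 0.1 N), for 0.3 s.
At the end, for the whole second after the job is handed in: The pointer stands within 3 mm of the red clip's line with the stone's weight on the roller (more than 0.5 N); the stone rises at 17 to 25 degrees, its lower end within about 8 mm of the lip, within 12 mm of the holder's centre line and 0.1 rad (6 degrees) of its direction, at rest and released (x of pointer in the frame of red_clip between -0.003 and 0.003 m and contact force between stone and roller above 0.5 N and x of stone_mid in the frame of holder between -0.016 and 0 m and y of stone_mid in the frame of holder between -0.012 and 0.012 m and angle between the x axis of stone and the y axis of holder, either way round above 1.47 rad and angle between stone's own z axis and vertical between 0.3 and 0.43 rad and linear speed of stone below 0.02 m/s); the robot touches nothing.
It fails at once if a bystander is pushed more than 25 mm from its place or knocked over (distance of any of tuna_tin, kitchen_timer, pepper_mill, mug_blue, tomato_tin, honey_jar, peeler from where it was at the start of the episode above 0.025 m or angle between any of tuna_tin, kitchen_timer, pepper_mill, mug_blue, tomato_tin, honey_jar, peeler's own z axis and vertical above 0.5 rad).
It fails at once if the stone is dropped: it moves faster than 0.6 m/s with the fingers off it (a fall of some 20 mm) (linear speed of stone above 0.6 m/s and contact force between the fingers and stone below 0.1 N).
It fails at once if the stone is rammed into the holder (more than 60 N) (contact force between stone and holder above 60 N).
It also fails if it takes over 64 s, if anything falls off the work surface, if the arm or the gripper's body presses on something with over 40 N, if the wrist force passes 120 N, or if a joint passes its speed limit or range.

## Robot

A 6-joint arm with a two-finger parallel gripper is mounted at the origin on a cart in front of the work surface, level with it; the furniture and walls round the work are solid. World frame = base frame: x ahead of the robot, y to its left, z up, the work surface at z = 0. Lengths are in m, angles in rad, forces in N, time in s.
With the tool pointing down it reaches from about 0.375 to 0.975 m from the base axis. Payload 3.8 kg.
Tool frame: the origin (TCP) lies midway between the tips of the shut fingers; the grasp point (between the pads) lies behind it (manip.grip_depth is the z of the grasp point in the tool frame, in m); z points along the fingers, y is the line along which they close (so a half turn about z gives the same grasp; the last joint's range is limited). The gripper opens to 85 mm and grips with 20 to 120 N. Pads are 22 mm wide; open, the fingers measure 114 mm over their backs; the gripper's body (76 mm by 85 mm) begins 54 mm behind the grasp point. The pads swing forward as they close: fully open they stand 13 mm farther back than shut.
Start: joints at [1.097, 0.264, 1.604, -0, 1.274, -0.037], TCP at [0.286, 0.612, 0.231] pointing down, gripper open.
Joint ranges: [-2.63, 2.63], [-0.94, 2.18], [0.31, 2.57], [-1.31, 4.45], [0, 2.66], [-2.55, 2.55]. Speed limits (rad/s): [2.57, 2.57, 3.14, 3.14, 3.14, 3.14].

## Interface

Orientations are given as a unit quaternion [x, y, z, w].
In Python, from rig import manip gives the robot as it stands.
- The arm moves only by the shell command python3 -m jog 'ROWS'. ROWS is JSON, one flat list of numbers, 7 for each row, row after row: the finger opening in mm, from 0 to 85.4, then the shift along the world's x, y, z each as a share of 200 mm, from -1 to 1, then the turn, a rotation vector about the world's x, y, z each as a share of 45 degrees, from -1 to 1. In form: [fingers, dx, dy, dz, ax, ay, az, fingers, dx, dy, dz, ax, ay, az, ...]. A call has 1 to 20 rows; each row shifts and turns the commanded pose from where the row before left it; what a row does not reach is not made up. A row lasts 1/10 s, in which the tool goes at most 50 mm and 8.59 degrees, less where a joint would pass 70% of its speed; a pose out of reach is approached as far as the arm can. A call with a number of a shift or a turn outside -1 to 1 is refused whole. A call with a gripper value outside its range is refused whole. The fingers move at their own pace and stop on an object; the grip force is fixed at half the most. Time passes only in rows, so rows that do not move let the fingers close. It gives the time, the measured TCP pose, the force, the opening and the grip force at its end, in the units of the state.
- manip.get_state(): the state, without advancing time (a new reading comes with each control period).
- manip.capture(name): name is "scene" or "top" or "wrist"; returns a dict with "image" (420x560x3 uint8, red, green, blue), "depth" (420x560 float32, m along the optical axis (not along the pixel's ray), 0 where there is no reading), "intrinsics" (3x3 intrinsics, pixels), "eye" and "rotation" of the camera in the world. Camera axes: x right, y up, looking along -z (the intrinsics and any distortion apply to the point x, -y, -z); pixel columns grow to the right and rows downward; lengths in m; the calibration is good to about 2 mm. A picture is of the moment at which its call begins.
- manip.sign_off(): hands the job in; it is judged then, once.
The state is a dict: "t": time; "joint_pos": joint angles; "joint_velocities": joint speeds; "tau": joint torques, N m; "tcp_pos": TCP position; "ee_rot": TCP orientation; "ft_force": force on the tool from outside, world axes, zero at the start; "torque": the same for the moment, N m; "opening": finger opening in m; "grip_force": force on a finger pad.
Only numpy, scipy, OpenCV 4.12 (cv2) and the standard library are available. Lean on these libraries where they do the work, as an engineer would, in place of code of your own. Each camera call takes 0.05 s, during which the arm holds its last target. There are 200 camera calls.

## Working session

There is one attempt and no reset: what is moved stays moved. The work goes in short steps, Python scripts to look and compute and a shell command to move; the robot and the scene stay as the last step left them, time stands still between calls to the robot, and variables do not carry over. Pictures are saved under pics/ and viewed, at most 11 in all, crops included, and the job is handed in when it is done.

```bash
ls; mkdir -p pics
cat > h.py <<'E'
import numpy as np, cv2
from rig import manip
def cap(n,save=None):
    c=manip.capture(n)
    if save: cv2.imwrite('pics/'+save,c['image'][:,:,::-1])
    np.savez('/tmp/%s.npz'%(save or n),**{k:c[k] for k in ('image','depth','intrinsics','eye','rotation')})
    return c
def ray(c,u,v):
    K=c['intrinsics'];d=np.array([(u-K[0,2])/K[0,0],-(v-K[1,2])/K[1,1],-1]);return np.array(c['rotation'])@d
def atz(c,u,v,z):
    d=ray(c,u,v);e=np.array(c['eye']);return e+d*(z-e[2])/d[2]
def cloud(c):
    K=c['intrinsics'];D=c['depth'];v,u=np.mgrid[:D.shape[0],:D.shape[1]]
    P=np.stack([(u-K[0,2])/K[0,0]*D,-(v-K[1,2])/K[1,1]*D,-D],-1)
    return P@np.array(c['rotation']).T+np.array(c['eye'])
def proj(c,p):
    q=np.array(c['rotation']).T@(np.array(p)-np.array(c['eye']));K=c['intrinsics']
    return K[0,0]*q[0]/-q[2]+K[0,2],K[1,1]*-q[1]/-q[2]+K[1,2]
E
python3 - <<'E'
from h import *
for n in('top','scene'):
    c=cap(n,n+'0.png');print(n,c['eye'],c['rotation'],c['intrinsics'])
print(manip.grip_depth,manip.get_state())
E
```

```text
pics
top [-0.00947279  0.21485311  1.66677304] [-0.08262098  0.1320048   0.83666624 -0.52510771] [[486.9842121    0.         284.58446658]
 [  0.         486.9842121  207.84914536]
 [  0.           0.           1.        ]]
scene [-0.75754948 -0.89936388  1.29574134] [ 0.38560555 -0.18969834 -0.41827507  0.80023051] [[442.34568512   0.         289.49541929]
 [  0.         442.34568512 208.26328582]
 [  0.           0.           1.        ]]
-0.0187 {'t': 0.1, 'joint_pos': array([ 1.09710740e+00,  2.64696893e-01,  1.60525628e+00, -4.93807624e-06,
        1.27372886e+00, -3.68995576e-02]), 'joint_velocities': array([-1.12645916e-03,  7.35650854e-05, -2.43749595e-03, -1.06330551e-03,
        3.03771971e-04,  7.29519685e-04]), 'tau': array([ 9.25367676e-04, -5.16705930e+01, -3.68594348e+01, -1.28866468e-04,
        6.44809639e-03,  1.96342057e-06]), 'tcp_pos': array([0.28523981, 0.61102124, 0.23006351]), 'ee_rot': array([ 2.16661893e-01,  9.76246143e-01, -1.01142309e-03, -2.61531140e-04]), 'ft_force': array([-0.53824144, -0.46930534,  0.49875926]), 'torque': array([-0.0292549 ,  0.02044063,  0.03383005]), 'grip_force': 0.0, 'opening': 0.0852029282965127}
```

Rotation is a quaternion; fix helper.

```bash
sed -i "s/^from rig import manip/from rig import manip\nfrom scipy.spatial.transform import Rotation as R/; s/np.array(c\['rotation'\])/R.from_quat(c['rotation']).as_matrix()/g" h.py; python3 -c "
from h import *
c=np.load('/tmp/top0.png.npz');print(atz(c,280,208,0))"
```

```text
[ 0.48221385 -0.00498938  0.        ]
```

View pics/top0.png

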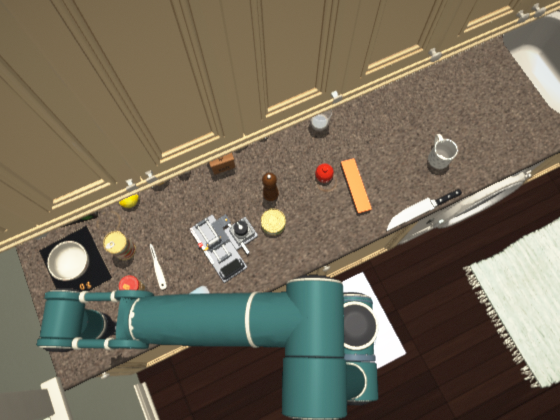

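View pics/scene0.png

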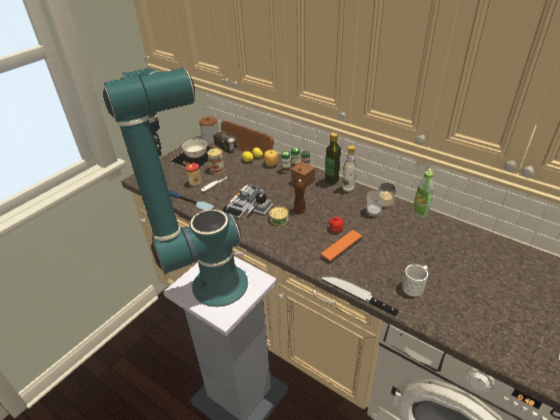

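The top view shows the holder at about (222,245), knob (241,228), tuna tin (273,222), stone (356,186) and timer (325,172). Next I'll get numbers and a zoomed crop.

Run:
```python
from h import *
c=np.load('/tmp/top0.png.npz');im=c['image'];P=cloud(c)
def f(m,n,z):
    v,u=np.nonzero(m);m8=m.astype(np.uint8)
    k,l,s,ce=cv2.connectedComponentsWithStats(m8);i=1+np.argmax(s[1:,4]);v,u=np.nonzero(l==i)
    p=np.array([atz(c,a,b,z) for a,b in zip(u,v)])[:,:2].astype(np.float32)
    print(n,len(p),cv2.minAreaRect(p),np.median(P[v,u],0))
I=im.astype(int);hs=cv2.cvtColor(im,cv2.COLOR_RGB2HSV)
rg=np.zeros(I.shape[:2],bool)
a=rg.copy();a[150:220,335:380]=1
f(a&(hs[...,0]<20)&(hs[...,0]>4)&(hs[...,1]>150)&(hs[...,2]>150),'stone',.025)
a=rg.copy();a[155:190,310:336]=1
f(a&((hs[...,0]<4)|(hs[...,0]>174))&(hs[...,1]>150),'timer',.03)
for n,u,v,z in[('knob',241,227,.074),('tuna',273,222,.04),('millTop',268,178,.17),('millbase',271,198,.0),('mug',443,155,.09),('holder',222,245,.014),('peel',158,267,.01)]: print(n,atz(c,u,v,z).round(3))
cv2.imwrite('pics/crop1.png',cv2.resize(im[170:300,170:300][:,:,::-1],(600,600),interpolation=cv2.INTER_CUBIC))
```

```text
stone 38 ((0.4818345904350281, -0.2690899670124054), (0.0035242659505456686, 0.11246761679649353), 79.44479370117188) [ 0.48201322 -0.26903488  0.02455202]
timer 219 ((0.5260525345802307, -0.20290043950080872), (0.058046191930770874, 0.06649613380432129), 63.08588409423828) [ 0.51760953 -0.19547482  0.04986369]
knob [0.457 0.153 0.074]
tuna [0.435 0.044 0.04 ]
millTop [0.543 0.008 0.17 ]
millbase [0.531 0.008 0.   ]
mug [ 0.383 -0.596  0.09 ]
holder [0.444 0.237 0.014]
peel [0.469 0.466 0.01 ]
```

View pics/crop1.png

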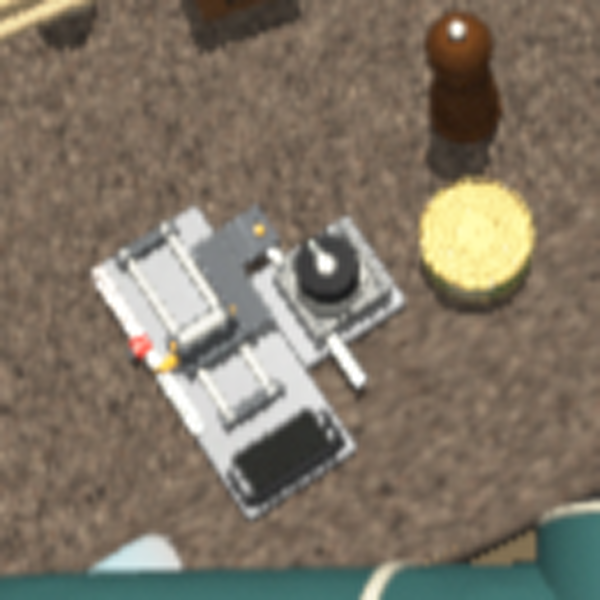

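The crop shows the whole bed with corners at about (95,270), (195,207), (355,447), (252,517). The black lip pad is at the bottom right, the knob at (325,265), and the red clip at (139,346) with the brass pointer at (165,358).

Run:
```python
from h import *
c=np.load('/tmp/top0.png.npz');im=c['image'];P=cloud(c)
g=lambda x,y,z:atz(c,170+x/4.615-.4,170+y/4.615-.4,z)
q=[g(95,270,.014),g(195,207,.014),g(355,447,.014),g(252,517,.014)]
ctr=np.mean(q,0);xa=(q[0]+q[1]-q[2]-q[3])[:2];print(np.round(q,3),ctr,np.arctan2(xa[1],xa[0]),np.linalg.norm(xa)/2)
print('knob',g(325,265,.074), 'clip',g(139,346,.02))
# stone via height
m=np.abs(P[...,2]-.025)<.008
a=np.zeros_like(m);a[150:220,338:376]=1;m&=a
k,l,s,ce=cv2.connectedComponentsWithStats(m.astype(np.uint8));i=1+np.argmax(s[1:,4])
p=P[l==i][:,:2].astype(np.float32);print('stone',len(p),cv2.minAreaRect(p))
s=manip.get_state();M=R.from_quat(s['ee_rot']).as_matrix();print(M.round(3))
```

```text
[[0.548 0.314 0.014]
 [0.562 0.225 0.014]
 [0.338 0.192 0.014]
 [0.323 0.281 0.014]] [0.44280813 0.25294726 0.014     ] 0.145771492765522 0.22682134408408272
knob [0.45819645 0.15628946 0.074     ] clip [0.47716542 0.30608683 0.02      ]
stone 744 ((0.4378458857536316, -0.2851560413837433), (0.05368950963020325, 0.20515377819538116), 79.30612182617188)
[[-0.906  0.423 -0.001]
 [ 0.423  0.906 -0.002]
 [ 0.    -0.002 -1.   ]]
```

```bash
python3 -m jog '[85,0.072,-0.19,0,0,0,0.124,85,0.072,-0.19,0,0,0,0.124,85,0.072,-0.19,0,0,0,0.124,85,0.072,-0.19,0,0,0,0.124,85,0.072,-0.19,0,0,0,0.124,85,0.072,-0.19,0,0,0,0.124,85,0.072,-0.19,0,0,0,0.124,85,0.072,-0.19,0,0,0,0.124,85,0.072,-0.19,0,0,0,0.124,85,0.072,-0.19,0,0,0,0.124,85,0.072,-0.19,0,0,0,0.124,85,0.072,-0.19,0,0,0,0.124,85,0,0,0,0,0,0,85,0,0,0,0,0,0]'
python3 - <<'E'
from h import *
c=cap('wrist','w1.png');s=manip.get_state();print(s['tcp_pos'],s['joint_pos'],c['eye'],c['intrinsics'][0,0])
for p in [(.4575,.154,.074),(.443,.253,.014)]: print(proj(c,p))
E
```

```text
t: 1.5
tcp_pos: [0.4583, 0.1549, 0.2309]
ee_rot: [-0.356, 0.934, 0.0, -0.0]
ft_force: [0.2, 0.5, -0.5]
opening: 0.0853
grip_force: 0.0
[0.45802648 0.15572321 0.23092914] [ 2.75760596e-01 -1.02979166e-01  1.99940838e+00  6.94362146e-04
  1.24586413e+00 -2.02516587e+00] [0.40077971 0.10478113 0.37432404] 328.159715579544
(np.float64(276.9652161474203), np.float64(194.30304356232017))
(np.float64(348.7900699292852), np.float64(227.6804387959316))
```

View pics/w1.png

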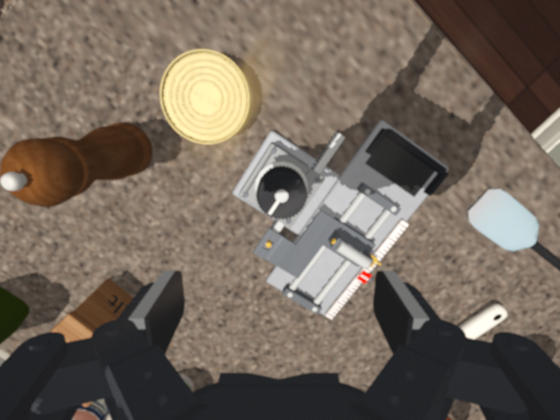

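Wrist view: knob at about (282,192), brass pointer near (375,261), red clip near (365,277), drive pin at (268,245).

Run:
```python
from h import *
c=np.load('/tmp/w1.png.npz');im=c['image'];P=cloud(c)
a=np.zeros(P.shape[:2],bool);a[150:240,240:330]=1
m=a&(P[...,2]>.070)&(P[...,2]<.08);p=P[m];print('knob',m.sum(),(p[:,:2].min(0)+p[:,:2].max(0))/2,np.ptp(p[:,:2],axis=0),np.median(p[:,2]))
print(cv2.minEnclosingCircle(p[:,:2].astype(np.float32)))
# tuna
a[:]=0;a[40:160,150:260]=1;m=a&(np.abs(P[...,2]-.04)<.006);print('tuna',cv2.minEnclosingCircle(P[m][:,:2].astype(np.float32)))
# bed
a[:]=0;a[110:330,230:450]=1
for lo,hi in((.009,.0175),(.005,.09)):
    m=(a&(P[...,2]>lo)&(P[...,2]<hi)).astype(np.uint8);k,l,s,ce=cv2.connectedComponentsWithStats(m);i=1+np.argmax(s[1:,4])
    print(cv2.minAreaRect(P[l==i][:,:2].astype(np.float32)))
hs=cv2.cvtColor(im,cv2.COLOR_RGB2HSV);a[:]=0;a[255:295,350:385]=1
m=a&((hs[...,0]<5)|(hs[...,0]>172))&(hs[...,1]>140);v,u=np.nonzero(m);print('clip px',u.mean(),v.mean(),len(u),P[m].mean(0),np.median(P[m][:,2]))
print('pointer z',P[258:264,368:378,2].round(3))
cv2.imwrite('pics/crop2.png',cv2.resize(im[220:320,320:420][:,:,::-1],(600,600),interpolation=cv2.INTER_CUBIC))
```

```text
knob 1974 [0.45553083 0.15746949] [0.04882716 0.04826984] 0.07517339096719541
((0.4555686414241791, 0.15739218890666962), 0.024557773023843765)
tuna ((0.43909144401550293, 0.04392712190747261), 0.04337334260344505)
((0.4115023612976074, 0.2411274015903473), (0.16796088218688965, 0.11745506525039673), 8.609313011169434)
((0.4466398358345032, 0.21515406668186188), (0.22965450584888458, 0.1967967301607132), 8.629502296447754)
clip px 364.61538461538464 276.7076923076923 65 [0.47092874 0.30127124 0.03425874] 0.024455585881224262
pointer z [[0.06  0.053 0.056 0.057 0.055 0.031 0.029 0.029 0.029 0.029]
 [0.06  0.061 0.06  0.058 0.058 0.056 0.031 0.03  0.03  0.031]
 [0.063 0.062 0.061 0.058 0.058 0.058 0.03  0.03  0.031 0.031]
 [0.064 0.063 0.063 0.058 0.059 0.031 0.029 0.029 0.03  0.028]
 [0.064 0.063 0.063 0.058 0.057 0.03  0.031 0.03  0.03  0.03 ]
 [0.065 0.064 0.057 0.058 0.056 0.054 0.03  0.023 0.023 0.03 ]]
```

View pics/crop2.png

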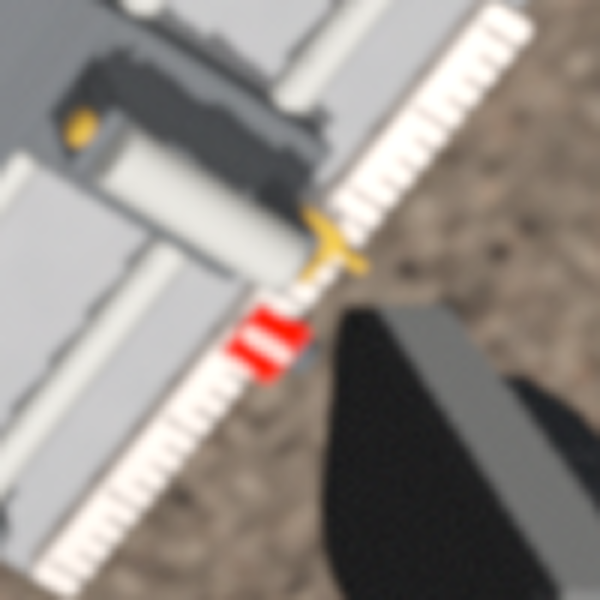

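The crop shows the pointer tip at crop (362,265) → px (380,264), and the white clip line at crop (268,345) → px (364.7,277.5). So the line is a little farther from the lip than the pointer.

```bash
python3 - <<'E'
from h import *
c=np.load('/tmp/w1.png.npz')
P=cloud(c);print(P[262:268,376:386,2].round(3));print(P[274:281,360:370,2].round(3))
ax=np.array([np.cos(.1505),np.sin(.1505)]);ay=np.array([-ax[1],ax[0]])
o=np.array([.4556,.1574])+.1*ay
for n,u,v,z in[('tip',380.1,264,.03),('line',364.7,277.5,.03),('line',364.7,277.5,.026),('rollerA',338.,246.5,.0645),('rollerB',367,264.5,.0645)]:
    p=atz(c,u-.4,v-.4,z)[:2]-o;print(n,p@ax,p@ay)
E
python3 -m jog '[85,-0.012,0.008,-0.2,0,0,0,85,0,0,-0.2,0,0,0,85,0,0,-0.2,0,0,0,85,0,0,-0.15,0,0,0,85,0,0,-0.1,0,0,0,85,0,0,-0.06,0,0,0,85,0,0,0,0,0,0]'
```

```text
[[ 0.03   0.03   0.03   0.     0.001  0.001  0.001 -0.     0.002  0.001]
 [ 0.023  0.03   0.031  0.031  0.027  0.002  0.     0.     0.001  0.001]
 [ 0.001  0.001  0.029  0.03   0.03   0.     0.     0.001  0.001  0.   ]
 [-0.     0.001  0.001  0.     0.001  0.     0.     0.     0.002  0.001]
 [ 0.     0.002  0.     0.    -0.     0.001  0.001  0.     0.001  0.001]
 [ 0.     0.001 -0.     0.001  0.001  0.001  0.     0.002  0.001 -0.   ]]
[[0.025 0.025 0.025 0.025 0.024 0.024 0.025 0.025 0.026 0.024]
 [0.025 0.025 0.024 0.024 0.026 0.024 0.024 0.024 0.024 0.025]
 [0.024 0.026 0.025 0.026 0.025 0.024 0.023 0.024 0.023 0.374]
 [0.024 0.024 0.025 0.026 0.026 0.025 0.024 0.024 0.025 0.024]
 [0.025 0.023 0.024 0.024 0.024 0.024 0.024 0.026 0.025 0.021]
 [0.023 0.025 0.025 0.025 0.025 0.024 0.024 0.026 0.024 0.022]
 [0.025 0.025 0.025 0.025 0.024 0.026 0.025 0.024 0.022 0.02 ]]
tip 0.014905617551661018 0.04648769171748865
line 0.03843179849542224 0.042207097258953996
line 0.039599555415235695 0.044367990000429035
rollerA 0.015187269765533211 -0.020841449762878824
rollerB 0.015076848512232623 0.016366867032295618
t: 2.25
tcp_pos: [0.454, 0.1579, 0.0475]
ee_rot: [-0.359, 0.934, 0.0, -0.002]
ft_force: [-0.1, -0.6, 0.1]
opening: 0.085
grip_force: 0.0
```

```bash
python3 -m jog '[85,0.005,-0.002,-0.042,0,0,0,40,0,0,0,0,0,0,40,0,0,0,0,0,0,40,0,0,0,0,0,0,40,0,0,0,0,0,0,40,0,0,0,0,0,0,40,0,0,0,0,0,0,40,0,0,0,0,0,0]'
```

```text
t: 3.05
tcp_pos: [0.4574, 0.1574, 0.0421]
ee_rot: [-0.358, 0.934, 0.0, 0.001]
ft_force: [-3.2, 2.5, 5.8]
opening: 0.0456
grip_force: 60.9
```

```bash
python3 -m jog '[40,0,0,0.01,0,0,0,40,0,0,0,0,0,-0.13,40,0,0,0,0,0,-0.13,40,0,0,0,0,0,-0.13,40,0,0,0,0,0,-0.13,40,0,0,0,0,0,-0.13,40,0,0,0,0,0,-0.13,40,0,0,0,0,0,-0.13,40,0,0,0,0,0,-0.13,40,0,0,0,0,0,-0.13,40,0,0,0,0,0,-0.13,40,0,0,0,0,0,-0.13,40,0,0,0,0,0,-0.13,40,0,0,0,0,0,-0.13,40,0,0,0,0,0,-0.13,40,0,0,0,0,0,-0.13,40,0,0,0,0,0,-0.13,40,0,0,0,0,0,-0.13,40,0,0,0,0,0,-0.13,40,0,0,0,0,0,0]'
python3 - <<'E'
from h import *
c=cap('top','t2.png');c=cap('wrist','w2.png');s=manip.get_state();print(s['joint_pos'],s['torque'])
E
```

```text
t: 5.05
tcp_pos: [0.4571, 0.1564, 0.0423]
ee_rot: [0.525, 0.851, -0.0, 0.0]
ft_force: [3.0, -0.3, -9.3]
opening: 0.0456
grip_force: 66.0
[ 2.78515904e-01  1.06642165e-01  2.17584112e+00 -6.25964997e-04
  8.58757807e-01 -1.87915797e-01] [-0.14540168 -0.69939184 -0.16507239]
```

View pics/w2.png

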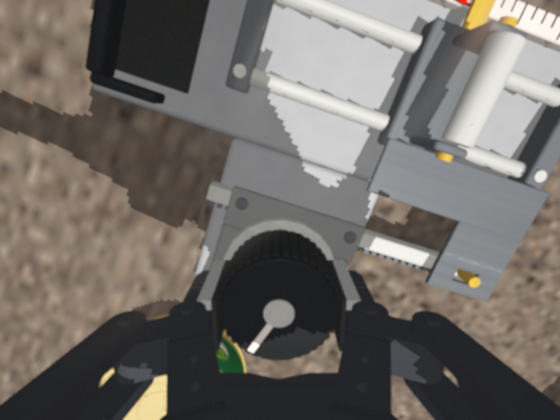

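The picture shows the knob held, the roller axis from about (508,35) to (460,140), the drive pin at (472,281) at the far end of its slot, and the pointer (478,10) now just past the red clip (460,0).

```bash
cat >> h.py <<'E'
ax=np.array([np.cos(.1505),np.sin(.1505)]);ay=np.array([-ax[1],ax[0]]);o=np.array([.4556,.1574])+.0978*ay
def H(c,u,v,z): p=atz(c,u,v,z)[:2]-o;return (p@ax).round(4),(p@ay).round(4)
E
python3 - <<'E'
from h import *
c=np.load('/tmp/w2.png.npz');P=cloud(c)
print('z',[np.median(P[v-2:v+3,u-2:u+3,2]).round(4) for u,v in((483,88),(472,281),(480,12),(458,2),(120,60),(466,278))])
for n,u,v,z in[('rA',508,35,.0645),('rB',460,140,.0645),('pin',473,281,.03),('ptr',478,10,.03),('knob',279,313,.075),('padcorner',89,72,.028)]: print(n,H(c,u,v,z))
im=c['image'];hs=cv2.cvtColor(im,cv2.COLOR_RGB2HSV)
a=np.zeros(P.shape[:2],bool)
# roller by height
m=(P[...,2]>.060)&(P[...,2]<.07);m[:, :430]=0;m[160:]=0
q=P[m][:,:2]-o;print('roller x',np.percentile(q@ax,[2,50,98]),'y',np.percentile(q@ay,[2,50,98]))
# pin
a[270:292,455:490]=1;m=a&(hs[...,0]>12)&(hs[...,0]<30)&(hs[...,1]>150)
q=P[m][:,:2]-o;print('pin',m.sum(),np.median(P[m][:,2]),np.median(q,0)@ax)
E
```

```text
z [np.float64(0.0646), np.float64(0.0395), np.float64(0.0302), np.float64(0.0229), np.float64(0.0163), np.float64(0.0362)]
rA (np.float64(0.0415), np.float64(0.0199))
rB (np.float64(0.0423), np.float64(-0.0157))
pin (np.float64(0.1019), np.float64(-0.0765))
ptr (np.float64(0.0433), np.float64(0.0374))
knob (np.float64(0.0004), np.float64(-0.0982))
padcorner (np.float64(-0.1083), np.float64(-0.0372))
roller x [0.03842188 0.04232788 0.0489976 ] y [-0.01627838  0.00312783  0.02018482]
pin 174 0.03832733229187815 0.09312934734593714
```

```bash
python3 -m jog '[40,0,0,0,0,0,-0.127,40,0,0,0,0,0,-0.127,40,0,0,0,0,0,-0.127,40,0,0,0,0,0,0,40,0,0,0,0,0,0,40,0,0,0,0,0,0]'
cat >> h.py <<'E'
def roller(c):
    P=cloud(c);q=P[...,:2]-o;X=q@ax;Y=q@ay
    m=(P[...,2]>.0625)&(P[...,2]<.067)&(abs(Y)<.017)&(X>0)&(X<.08)
    m2=(P[...,2]>.034)&(P[...,2]<.043)&(Y<-.06)&(Y>-.095)&(X>.06)&(X<.13)
    hs=cv2.cvtColor(c['image'],cv2.COLOR_RGB2HSV);b=(hs[...,0]>12)&(hs[...,0]<30)&(hs[...,1]>150)
    print('roller',m.sum(),np.median(X[m]),'pin',(m2&b).sum(),np.median(X[m2&b]),np.median(Y[m2&b]))
    r=((hs[...,0]<5)|(hs[...,0]>172))&(hs[...,1]>140)&(abs(Y-.05)<.02)&(abs(X-.04)<.025)&(abs(P[...,2]-.0245)<.006)
    if r.sum(): print('clip',r.sum(),(X[r].min()+X[r].max())/2,X[r].mean(),np.ptp(X[r]))
E
python3 - <<'E'
from h import *
roller(np.load('/tmp/w1.png.npz'));roller(np.load('/tmp/w2.png.npz'));roller(cap('wrist','w3.png'))
E
```

```text
t: 5.75
tcp_pos: [0.4569, 0.1564, 0.0423]
ee_rot: [0.645, 0.764, -0.0, 0.0]
ft_force: [5.7, -1.3, -13.1]
opening: 0.0456
grip_force: 65.7
roller 280 0.01484772205024713 pin 5 0.06065191393069146 -0.07388118403849298
clip 60 0.03978777070334124 0.03948245635328697 0.013083495449106822
roller 2828 0.043120444757831805 pin 143 0.09329215784263466 -0.07341464990820648
clip 33 0.03816889046454003 0.03805490561750575 0.004998348599433079
roller 2737 0.04881314938309425 pin 163 0.0989746571442218 -0.07322353801464777
```

```bash
python3 -m jog '[40,0,0,0,0,0,0.1225,40,0,0,0,0,0,0.1225,40,0,0,0,0,0,0.1225,40,0,0,0,0,0,0.1225,40,0,0,0,0,0,0.1225,40,0,0,0,0,0,0.1225,40,0,0,0,0,0,0.1225,40,0,0,0,0,0,0.1225,40,0,0,0,0,0,0,40,0,0,0,0,0,0,40,0,0,0,0,0,0]'
python3 - <<'E'
from h import *
roller(cap('wrist','w4.png'))
E
python3 -m jog '[85,0,0,0,0,0,0,85,0,0,0,0,0,0,85,0,0,0,0,0,0,85,0,0,0,0,0,0,85,0,0,0.1,0,0,0,85,0,0,0.2,0,0,0,85,0,0,0.2,0,0,0,85,0,0,0.2,0,0,0,85,0,0,0.2,0,0,0,85,0,0,0,0,0,0,85,0,0,0,0,0,0]'
python3 - <<'E'
from h import *
c=cap('wrist','w5.png');roller(c)
u,v=proj(c,np.r_[o+ax*.04+ay*.045,.03]);u,v=int(u),int(v);print(u,v)
u=min(max(u,60),499);v=min(max(v,60),359);print(u-60,v-60)
cv2.imwrite('pics/crop5.png',cv2.resize(c['image'][v-60:v+60,u-60:u+60][:,:,::-1],(600,600),interpolation=cv2.INTER_CUBIC))
E
```

```text
t: 6.9
tcp_pos: [0.4573, 0.1566, 0.0424]
ee_rot: [0.311, 0.951, 0.0, 0.0]
ft_force: [6.5, -1.0, -14.3]
opening: 0.0455
grip_force: 65.4
roller 1743 0.039706668148405795 pin 0 nan nan
clip 321 0.0362312940837321 0.03564273232620805 0.006747277111876587
t: 8.05
tcp_pos: [0.4578, 0.1571, 0.2247]
ee_rot: [0.312, 0.95, 0.001, 0.001]
ft_force: [0.2, -1.4, -0.1]
opening: 0.0849
grip_force: 0.0
roller 393 0.040635451479943095 pin 8 0.08433460218768857 -0.0742004207883053
clip 56 0.03953646698932631 0.03629821251886346 0.012906052412605153
408 112
348 52
  return _methods._mean(a, axis=axis, dtype=dtype,
  ret = ret.dtype.type(ret / rcount)
```

View pics/crop5.png

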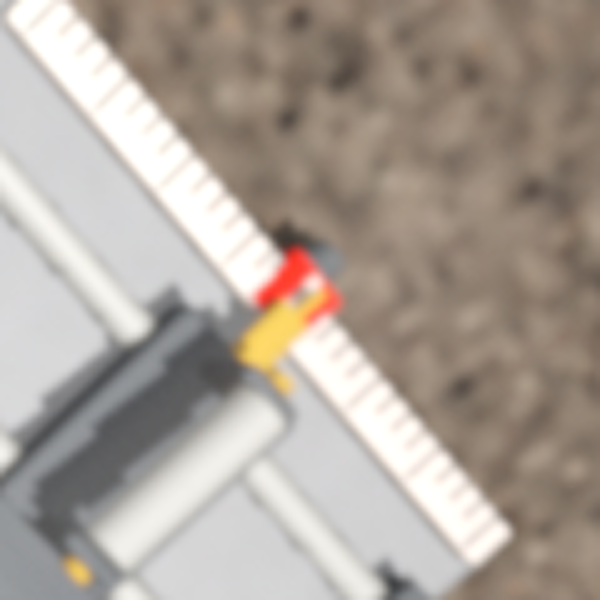

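The pointer tip, crop (325,297), lies just to the flat side of the white line, which shows at crop (310,281).

Run:
```python
from h import *
c=np.load('/tmp/w5.png.npz')
for n,u,v,z in[('tip',325,297,.03),('base',280,329,.03),('line',316,272,.025),('line',305,287,.025),('edgeNear',280,277,.025),('edgeFar',322,325,.025),('clipL',300,247,.025),('clipR',343,302,.025)]: print(n,H(c,348+u/5-.4,52+v/5-.4,z))
```

```text
tip (np.float64(0.0419), np.float64(0.0488))
base (np.float64(0.0404), np.float64(0.0388))
line (np.float64(0.0383), np.float64(0.0519))
line (np.float64(0.039), np.float64(0.0486))
edgeNear (np.float64(0.0339), np.float64(0.0462))
edgeFar (np.float64(0.0471), np.float64(0.0464))
clipL (np.float64(0.0323), np.float64(0.0526))
clipR (np.float64(0.0466), np.float64(0.0522))
```

```bash
python3 -m jog '[85,0,0,-0.2,0,0,0,85,0,0,-0.2,0,0,0,85,0,0,-0.2,0,0,0,85,0,0,-0.2,0,0,0,85,0,0,-0.1,0,0,0,85,0,0,0,0,0,0,40,0,0,0,0,0,0,40,0,0,0,0,0,0,40,0,0,0,0,0,0,40,0,0,0,0,0,0,40,0,0,0,0,0,0,40,0,0,0,0,0,0,40,0,0,0,0,0,0.065,40,0,0,0,0,0,0.065,40,0,0,0,0,0,0,40,0,0,0,0,0,0]'
python3 - <<'E'
from h import *
roller(cap('wrist','w6.png'));print(manip.get_state()['torque'])
E
```

```text
t: 9.7
tcp_pos: [0.4578, 0.1566, 0.0449]
ee_rot: [0.263, 0.965, 0.0, 0.001]
ft_force: [-3.1, -3.5, 5.1]
opening: 0.0457
grip_force: 61.1
roller 1690 0.03786796319741252 pin 0 nan nan
clip 184 0.0358715506659984 0.03501366202112706 0.006911998739047701
[-0.44584256  0.43344287  0.16714246]
  return _methods._mean(a, axis=axis, dtype=dtype,
  ret = ret.dtype.type(ret / rcount)
```

```bash
python3 -m jog '[85,0,0,0,0,0,0,85,0,0,0,0,0,0,85,0,0,0,0,0,0,85,0,0,0,0,0,0,85,0,0,0.1,0,0,0,85,0,0,0.2,0,0,0,85,0,0,0.2,0,0,0,85,0,0,0.2,0,0,0,85,0,0,0.2,0,0,0,85,0,0,0,0,0,0,85,0,0,0,0,0,0]'
python3 - <<'E'
from h import *
c=cap('wrist','w7.png');roller(c);s=manip.get_state();print(s['tcp_pos'],s['joint_pos'])
u,v=proj(c,np.r_[o+ax*.04+ay*.045,.03]);u,v=int(u),int(v);print(u-40,v-40)
cv2.imwrite('pics/crop7.png',cv2.resize(c['image'][v-40:v+40,u-40:u+40][:,:,::-1],(560,560),interpolation=cv2.INTER_CUBIC))
E
```

```text
t: 10.85
tcp_pos: [0.4579, 0.1571, 0.2243]
ee_rot: [0.264, 0.965, 0.001, 0.001]
ft_force: [-0.0, -0.0, 0.0]
opening: 0.0853
grip_force: 0.0
roller 384 0.03894110670972348 pin 10 0.08247489730812214 -0.0741915580637044
clip 52 0.039994576395601666 0.03807358137838413 0.013494615800052838
[0.45671244 0.1568127  0.22258046] [ 2.79123226e-01 -9.92445629e-02  2.01165370e+00  4.10937802e-05
  1.22930783e+00 -7.58354272e-01]
373 86
```

View pics/crop7.png

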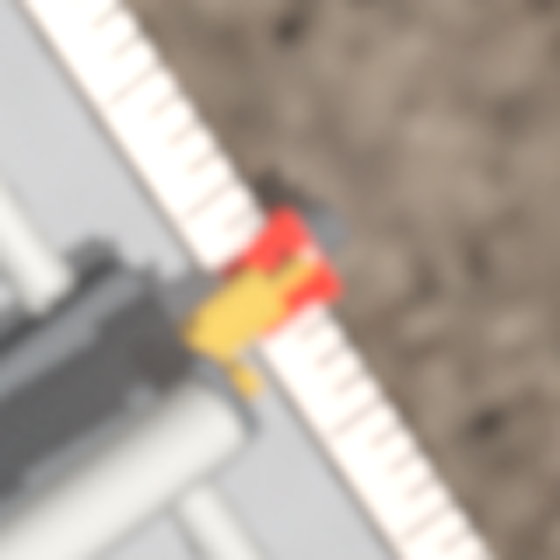

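The pointer now covers the clip line. On to the stone.

```bash
python3 -m jog '[85,-0.0094,-0.221,0,0,0,0.0442,85,-0.0094,-0.221,0,0,0,0.0442,85,-0.0094,-0.221,0,0,0,0.0442,85,-0.0094,-0.221,0,0,0,0.0442,85,-0.0094,-0.221,0,0,0,0.0442,85,-0.0094,-0.221,0,0,0,0.0442,85,-0.0094,-0.221,0,0,0,0.0442,85,-0.0094,-0.221,0,0,0,0.0442,85,-0.0094,-0.221,0,0,0,0.0442,85,-0.0094,-0.221,0,0,0,0.0442,85,0,0,0,0,0,0,85,0,0,0,0,0,0]'
cat >> h.py <<'E'
def stone(c,lo=.02,hi=.03):
    P=cloud(c);hs=cv2.cvtColor(c['image'],cv2.COLOR_RGB2HSV)
    m=(P[...,2]>lo)&(P[...,2]<hi)&(hs[...,0]<20)&(hs[...,0]>2)&(hs[...,1]>130)
    k,l,s,ce=cv2.connectedComponentsWithStats(m.astype(np.uint8));i=1+np.argmax(s[1:,4])
    r=cv2.minAreaRect(P[l==i][:,:2].astype(np.float32));print('stone',s[i,4],r);return r
E
python3 - <<'E'
from h import *
c=cap('wrist','w8.png');stone(c);s=manip.get_state();print(s['tcp_pos'],s['joint_pos'],R.from_quat(s['ee_rot']).as_matrix().round(3)[:,1])
P=cloud(c);m=(P[...,2]>.045)&(P[...,2]<.075)&(P[...,0]>.48);print('timer',cv2.minEnclosingCircle(P[m][:,:2].astype(np.float32)))
E
```

```text
t: 12.1
tcp_pos: [0.4368, -0.2852, 0.2204]
ee_rot: [0.094, 0.996, 0.001, -0.002]
ft_force: [0.5, 0.7, 1.0]
opening: 0.0848
grip_force: 0.0
stone 9176 ((0.43387576937675476, -0.2833937406539917), (0.05105245113372803, 0.20222292840480804), 79.6700668334961)
[ 0.43704615 -0.28431351  0.22070762] [-6.24879096e-01 -1.79293103e-02  1.93844234e+00  5.61736687e-04
  1.22535466e+00 -2.00836908e+00] [0.186 0.982 0.002]
timer ((0.5422816276550293, -0.11921767145395279), 0.11402859538793564)
```

View pics/w8.png

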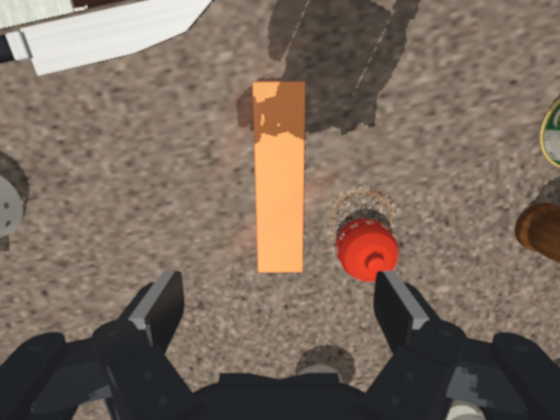

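The stone lies clear at about (280,178), with the timer at (367,245) to its right and enough room for part-open fingers.

```bash
python3 -m jog '[66,-0.015,0.004,-0.2,0,0,0,66,0,0,-0.2,0,0,0,66,0,0,-0.2,0,0,0,66,0,0,-0.2,0,0,0,66,0,0,-0.15,0,0,0,66,0,0,-0.07,0,0,0,66,0,0,-0.05,0,0,0,66,0,0,0,0,0,0]'
python3 -c "
from h import *
s=manip.get_state();print(s['tcp_pos'],s['ft_force'])"
```

```text
t: 12.95
tcp_pos: [0.4349, -0.2834, 0.0082]
ee_rot: [0.093, 0.996, 0.0, -0.001]
ft_force: [-0.1, 0.2, -0.5]
opening: 0.0663
grip_force: 0.0
[ 0.43491543 -0.28337679  0.008248  ] [-0.12272997  0.17931215 -0.53763566]
```

Lower 6 mm more, close, and lift.

```bash
python3 -m jog '[66,0,0,-0.03,0,0,0,66,0,0,0,0,0,0,45,0,0,0,0,0,0,45,0,0,0,0,0,0,45,0,0,0,0,0,0,45,0,0,0,0,0,0,45,0,0,0,0,0,0,45,0,0,0,0,0,0,45,0,0,0.05,0,0,0,45,0,0,0.1,0,0,0,45,0,0,0.2,0,0,0,45,0,0,0.2,0,0,0,45,0,0,0.2,0,0,0,45,0,0,0.2,0,0,0,45,0,0,0.1,0,0,0,45,0,0,0,0,0,0,45,0,0,0,0,0,0]'
python3 -c "
from h import *
s=manip.get_state();print(s['tcp_pos'],s['ft_force'],s['torque'])"
```

```text
t: 14.65
tcp_pos: [0.4341, -0.2838, 0.2116]
ee_rot: [0.093, 0.996, 0.0, -0.001]
ft_force: [-0.7, 0.3, -7.3]
opening: 0.0503
grip_force: 64.9
[ 0.43414985 -0.28378001  0.21161346] [-0.65110903  0.32531687 -7.28649838] [-0.03020666 -0.00770882  0.03025343]
```

```bash
python3 -m jog '[45,0.0018,0.12,0,0,0,0.0352,45,0.0018,0.224,0,0,0,0.0352,45,0.0018,0.224,0,0,0,0.0352,45,0.0018,0.224,0,0,0,0.0352,45,0.0018,0.224,0,0,0,0.0352,45,0.0018,0.224,0,0,0,0.0352,45,0.0018,0.224,0,0,0,0.0352,45,0.0018,0.224,0,0,0,0.0352,45,0.0018,0.224,0,0,0,0.0352,45,0.0018,0.224,0,0,0,0.0352,45,0.0018,0.224,0,0,0,0.0352,45,0.0018,0.224,0,0,0,0.0352,45,0,0.1,0,0,0,0,45,0,0,0,0.0127,-0.084,0,45,0,0,0,0.0127,-0.084,0,45,0,0,0,0.0127,-0.084,0,45,0,0,0,0.0127,-0.084,0,45,0,0,0,0.0127,-0.084,0,45,0,0,0,0,0,0,45,0,0,0,0,0,0]'
cat > where.py <<'E'
from h import *
s=manip.get_state();M=R.from_quat(s['ee_rot']).as_matrix();mid=s['tcp_pos']-.0103*M[:,2];q=mid[:2]-o
print('mid h',q@ax,q@ay,mid[2],'tilt',np.degrees(np.arccos(-M[2,2])),'yaw err',np.degrees(np.arctan2(M[1,1],M[0,1]))-90-8.62,'yz',M[2,1],s['ft_force'],s['torque'],s['opening'],s['t'])
E
python3 where.py
```

```text
t: 16.65
tcp_pos: [0.4374, 0.2515, 0.2099]
ee_rot: [-0.072, 0.984, 0.012, 0.163]
ft_force: [-0.7, 0.1, -7.6]
opening: 0.0494
grip_force: 65.3
mid h -0.007192242011246544 -0.002061447753442965 0.21964022619155135 tilt 18.764531106091216 yaw err -0.2461053047881112 yz -0.00047684508468542885 [-0.68746348  0.06848378 -7.58519719] [-0.06246525  0.41758857  0.00237497] 0.04940276437276306 16.65
```

```bash
python3 -m jog '[45,0.008,0.014,-0.1,0,0,0,45,0,0,-0.2,0,0,0,45,0,0,-0.2,0,0,0,45,0,0,-0.12,0,0,0,45,0,0,-0.04,0,0,0,45,0,0,0,0,0,0,45,0,0,0,0,0,0]'
python3 where.py; python3 -c "
from h import *
cap('wrist','w9.png')"
```

```text
t: 17.35
tcp_pos: [0.4427, 0.256, 0.0823]
ee_rot: [-0.071, 0.983, 0.013, 0.166]
ft_force: [0.2, 0.9, -5.4]
opening: 0.0495
grip_force: 65.3
mid h -0.0013978150152097679 0.0016152117228974154 0.09204227970367966 tilt 19.223884881329635 yaw err -0.280221469671611 yz 0.002343439830611003 [ 0.19965612  0.90928571 -5.44659799] [-0.08027908  0.43729956  0.0011138 ] 0.049518261077928755 17.35
```

View pics/w9.png

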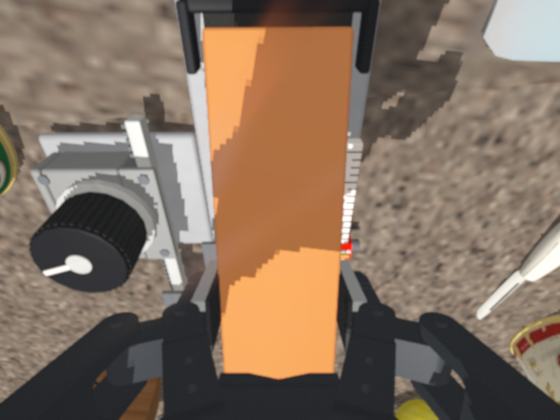

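The stone is centred between the lip's side cheeks (stone edges at cols 205–352, cheeks at about 195 and 367). Lower most of the way.

```bash
python3 -m jog '[45,-0.011,-0.002,-0.05,0,0,0,45,-0.011,-0.002,-0.05,0,0,0,45,0,0,-0.026,0,0,0,45,0,0,0,0,0,0,45,0,0,0,0,0,0]'; python3 where.py
```

```text
t: 17.9
tcp_pos: [0.4375, 0.255, 0.0562]
ee_rot: [-0.072, 0.983, 0.013, 0.166]
ft_force: [4.4, 1.7, -5.9]
opening: 0.0498
grip_force: 65.3
mid h -0.006622739083954788 0.0014015787535181922 0.06593569498948326 tilt 19.216397318402706 yaw err -0.25000123930291274 yz 0.002309380815037905 [ 4.40779875  1.67625523 -5.94966875] [ 0.07279664 -0.30984028  0.04450711] 0.049760787410677 17.9
```

```bash
python3 -m jog '[45,0.008,0.001,-0.008,0,0,0,45,0,0,-0.008,0,0,0,45,0,0,0,0,0,0]'; python3 where.py;  python3 -m jog '[45,0,0,-0.006,0,0,0,45,0,0,0,0,0,0]'; python3 where.py
```

```text
t: 18.2
tcp_pos: [0.4388, 0.255, 0.0538]
ee_rot: [-0.072, 0.983, 0.013, 0.166]
ft_force: [-4.3, -3.1, 6.4]
opening: 0.0497
grip_force: 67.2
mid h -0.005348572395714729 0.001166425712606448 0.06353326655323391 tilt 19.17783873567127 yaw err -0.2830324687678374 yz 0.0016668726086716407 [-4.2607973  -3.13855614  6.44765   ] [-0.23165583  0.16609268 -0.10435338] 0.04965978278081341 18.2
t: 18.4
tcp_pos: [0.4394, 0.2551, 0.0537]
ee_rot: [-0.071, 0.983, 0.013, 0.167]
ft_force: [-8.3, -4.8, 15.0]
opening: 0.0493
grip_force: 68.3
mid h -0.00478736901336299 0.0012522321991044177 0.06344167642224618 tilt 19.249430538483576 yaw err -0.29542667227917185 yz 0.0018199235851605322 [-8.2868009  -4.78523479 14.95529611] [-0.47203501  0.34145094 -0.22986798] 0.04926133810983379 18.4
```

```bash
python3 -m jog '[45,0,0,0.006,0,0,0,45,0,0,0,0,0,0]'; python3 where.py; python3 -m jog '[52,0,0,0,0,0,0,55,0,0,0,0,0,0,60,0,0,0,0,0,0,70,0,0,0,0,0,0,85,0,0,0,0,0,0,85,0,0,0,0,0,0,85,0,0,0,0,0,0]'; python3 where.py
```

```text
t: 18.6
tcp_pos: [0.4389, 0.2549, 0.0537]
ee_rot: [-0.072, 0.983, 0.013, 0.166]
ft_force: [-4.7, -2.5, 9.4]
opening: 0.0498
grip_force: 67.1
mid h -0.005320155886862188 0.001141908446350848 0.06344090319485657 tilt 19.201739741728904 yaw err -0.2714018249515906 yz 0.0018739710901448658 [-4.68728145 -2.51931546  9.36255788] [-0.31372345  0.17266312 -0.13102294] 0.04975400480271875 18.6
t: 19.3
tcp_pos: [0.4383, 0.2546, 0.0524]
ee_rot: [-0.072, 0.984, 0.013, 0.166]
ft_force: [-0.9, 1.2, 0.2]
opening: 0.0849
grip_force: 0.0
mid h -0.00591443770072776 0.0009200673580650944 0.062178507607674086 tilt 19.113099279716526 yaw err -0.26587229243315313 yz 0.0014245568492876753 [-0.85015503  1.20343377  0.24293438] [-0.00445501  0.18792955  0.043835  ] 0.08490678705194378 19.3
```

```bash
python3 -m jog '[85,-0.016,-0.0025,0.047,0,0,0,85,-0.032,-0.005,0.095,0,0,0,85,-0.065,-0.01,0.19,0,0,0,85,-0.065,-0.01,0.19,0,0,0,85,-0.065,-0.01,0.19,0,0,0,85,-0.065,-0.01,0.19,0,0,0,85,0,0,0,-0.0127,0.084,0,85,0,0,0,-0.0127,0.084,0,85,0,0,0,-0.0127,0.084,0,85,0,0,0,-0.0127,0.084,0,85,0,0,0,-0.0127,0.084,0,85,0,0,0,0,0,0,85,0,0,0,0,0,0]'
python3 - <<'E'
from h import *
c=cap('wrist','w10.png');P=cloud(c);hs=cv2.cvtColor(c['image'],cv2.COLOR_RGB2HSV)
q=P[...,:2]-o;X=q@ax;Y=q@ay
m=(P[...,2]>.03)&(P[...,2]<.13)&(hs[...,0]<20)&(hs[...,0]>2)&(hs[...,1]>130)&(abs(X)<.13)&(abs(Y)<.05)
k,l,s,ce=cv2.connectedComponentsWithStats(m.astype(np.uint8));i=1+np.argmax(s[1:,4]);m=l==i
A=np.c_[X[m],Y[m],np.ones(m.sum())];f=np.linalg.lstsq(A,P[m][:,2],rcond=None)[0]
r=cv2.minAreaRect(np.c_[X[m],Y[m]].astype(np.float32));t=np.arctan(f[0]);zc=f@[r[0][0],r[0][1],1]
print('tilt',np.degrees(t),np.degrees(np.arctan(f[1])),r,'mid',r[0][0]+.0125*np.sin(t),r[0][1],zc-.0125*np.cos(t))
u,v=map(int,proj(c,np.r_[o,.06]));print(u,v,c['image'].shape)
a=max(0,u-130);b=max(0,v-100);cv2.imwrite('pics/crop10.png',cv2.resize(c['image'][b:b+200,a:a+260][:,:,::-1],(780,600),interpolation=cv2.INTER_CUBIC));print(a,b)
E
```

```text
t: 20.6
tcp_pos: [0.3767, 0.245, 0.233]
ee_rot: [-0.072, 0.997, 0.0, 0.0]
ft_force: [-0.5, -0.1, 0.4]
opening: 0.0849
grip_force: 0.0
tilt 19.52370332161668 -0.2787318224081678 ((-0.01102420687675476, 0.004660027101635933), (0.05677765980362892, 0.19098569452762604), 89.91641235351562) mid -0.00684674684687461 0.004660027101635933 0.06189851862909843
277 251 (420, 560, 3)
147 151
```

View pics/crop10.png

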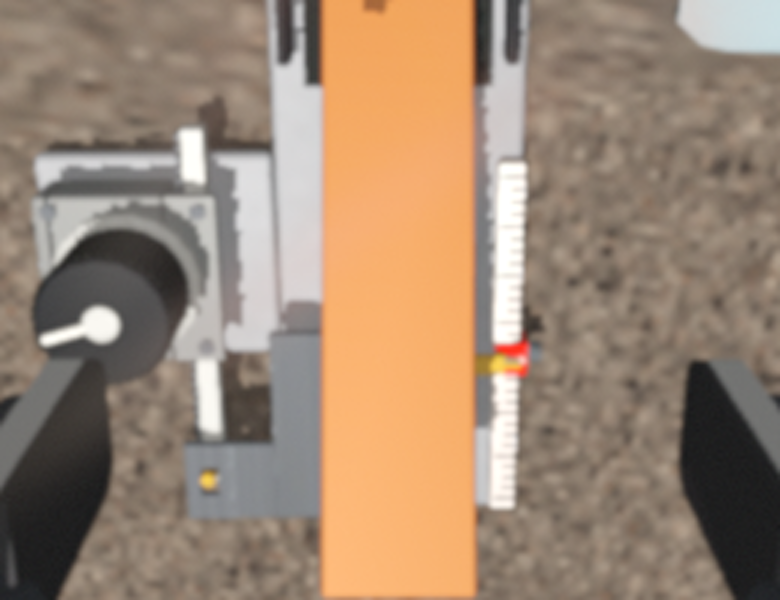

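The stone lies straight and leaning, with the pointer on the red clip (crop (505,362)) and the pin at (208,481). One numeric check of the pointer offset.

Run:
```python
from h import *
c=np.load('/tmp/w10.png.npz');P=cloud(c);hs=cv2.cvtColor(c['image'],cv2.COLOR_RGB2HSV)
a=np.zeros(P.shape[:2],bool);a[255:285,300:328]=1
r=a&((hs[...,0]<4)|(hs[...,0]>172))&(hs[...,1]>140);b=a&(hs[...,0]>14)&(hs[...,0]<32)&(hs[...,1]>110)
r=a&((hs[...,0]<4)|(hs[...,0]>172))&(hs[...,1]>140)
for n,m,z in(('clip',r,.0245),('ptr',b,.03)):
    v,u=np.nonzero(m);h=np.array([H(c,x,y,z) for x,y in zip(u,v)]);print(n,len(u),u.min(),u.max(),v.min(),v.max(),h[:,0].min(),h[:,0].max(),h[:,0].mean(),'mid',(h[:,0].min()+h[:,0].max())/2)
print(c['image'][262:278,312:324].tolist()[::1] and '')
for v in range(262,279): print(v,[tuple(int(k)//26 for k in p) for p in c['image'][v,306:324]])
```

```text
clip 42 312 322 264 276 0.0317 0.0475 0.03674285714285715 mid 0.039599999999999996
ptr 109 300 319 255 284 0.0174 0.055 0.03824587155963302 mid 0.036199999999999996

262 [(4, 4, 4), (4, 4, 4), (4, 4, 4), (4, 4, 4), (5, 5, 5), (8, 7, 7), (9, 9, 9), (9, 9, 9), (9, 9, 9), (9, 9, 9), (9, 9, 9), (9, 9, 8), (9, 8, 8), (8, 8, 7), (6, 5, 5), (4, 2, 2), (3, 2, 1), (3, 2, 2)]
263 [(4, 4, 4), (4, 4, 4), (4, 4, 4), (4, 4, 4), (5, 5, 5), (8, 7, 7), (9, 9, 9), (9, 9, 9), (9, 9, 9), (9, 9, 9), (9, 9, 9), (9, 9, 9), (9, 8, 8), (8, 8, 7), (6, 5, 5), (5, 2, 2), (4, 2, 2), (4, 3, 2)]
264 [(4, 4, 4), (4, 4, 4), (4, 4, 4), (4, 4, 4), (5, 5, 5), (7, 7, 7), (9, 8, 8), (9, 9, 9), (9, 9, 9), (9, 9, 9), (9, 9, 9), (9, 8, 8), (8, 8, 7), (7, 6, 6), (6, 4, 4), (6, 2, 2), (5, 2, 2), (4, 3, 3)]
265 [(4, 4, 4), (4, 4, 4), (4, 4, 4), (4, 4, 4), (5, 4, 4), (6, 5, 5), (8, 6, 6), (9, 7, 6), (9, 7, 6), (9, 7, 6), (9, 7, 6), (9, 6, 6), (8, 5, 5), (8, 4, 4), (8, 2, 2), (8, 1, 1), (7, 2, 2), (5, 3, 3)]
266 [(4, 4, 4), (4, 4, 4), (4, 4, 4), (4, 4, 4), (5, 4, 4), (6, 4, 4), (8, 4, 3), (9, 3, 3), (9, 3, 3), (9, 3, 3), (9, 3, 
[... 1816 characters left out ...]
6), (9, 6, 5), (9, 6, 5), (9, 5, 5), (9, 4, 4), (9, 3, 2), (9, 2, 2), (7, 3, 3), (5, 4, 3)]
276 [(5, 4, 3), (5, 4, 4), (5, 4, 3), (5, 4, 4), (6, 5, 4), (8, 7, 6), (9, 8, 8), (9, 9, 8), (9, 9, 8), (9, 8, 8), (9, 7, 7), (9, 7, 7), (9, 7, 6), (8, 5, 5), (7, 4, 3), (7, 3, 3), (6, 3, 3), (5, 4, 3)]
277 [(4, 4, 4), (4, 4, 4), (4, 4, 4), (4, 4, 4), (5, 5, 5), (8, 7, 7), (9, 9, 9), (9, 9, 9), (9, 9, 9), (9, 9, 8), (9, 8, 8), (9, 8, 8), (8, 8, 7), (7, 6, 6), (5, 4, 4), (5, 3, 3), (4, 4, 3), (4, 4, 3)]
278 [(4, 4, 4), (4, 4, 4), (4, 4, 4), (4, 4, 4), (5, 5, 5), (7, 7, 7), (9, 9, 9), (9, 9, 9), (9, 9, 9), (9, 9, 9), (9, 9, 9), (9, 9, 9), (9, 8, 8), (7, 7, 7), (5, 5, 5), (4, 4, 3), (4, 4, 3), (4, 4, 3)]
```

Run:
```python
from h import *
c=np.load('/tmp/w10.png.npz')
print(H(c,319,272.6,.0305),H(c,313,272.6,.0305),H(c,320,270.6,.0245))
c=np.load('/tmp/w7.png.npz')
# w7 px: crop/7+offset(373,86)
for n,u,v,z in(('tip',308,267,.0305),('clipA',290,207,.0245),('clipB',342,290,.0245),('base',210,328,.0305)): print(n,H(c,373+u/7-.4,86+v/7-.4,z))
```

```text
(np.float64(0.0398), np.float64(0.0481)) (np.float64(0.0398), np.float64(0.0411)) (np.float64(0.0403), np.float64(0.05))
tip (np.float64(0.0393), np.float64(0.0484))
clipA (np.float64(0.0323), np.float64(0.0526))
clipB (np.float64(0.0469), np.float64(0.0523))
base (np.float64(0.0377), np.float64(0.0331))
```

```bash
python3 -c "
from rig import manip
print(manip.sign_off())"
```

```text
the job is handed in; nothing more can be done
None
```

I handed the job in after about 21 s. By my camera measurements the pointer is within about 0.5 mm of the clip line, after running back past it and coming up from the flatter side. The stone lies centred and straight at about 19.5° and is released. The hand-in returned no verdict, and I made no separate final check that the bystanders had not moved.

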